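# Zero the soundboard thickness gauge and refit its cover

### The arm

A 6-joint arm with a two-finger parallel gripper is mounted at the origin on the work surface. World frame = base frame: x ahead of the robot, y to its left, z up, the work surface at z = 0. Lengths are in m, angles in rad, forces in N, time in s.
With the tool pointing down it reaches from about 0.275 to 0.875 m from the base axis. Payload 12.5 kg.
Tool frame: the origin (TCP) lies on the centre line of the jaws, within the pads' length; the fingertips stand r.finger_overhang ahead of it and the grasp point (between the pads) lies 3 mm ahead of it (r.finger_overhang is the distance from the TCP to the fingertips, in m); z points along the fingers, y is the line along which they close (so a half turn about z gives the same grasp; the last joint's range is limited). The gripper opens to 85 mm and grips with 20 to 120 N. Pads are 22 mm wide; open, the fingers measure 114 mm over their backs; the gripper's body (76 mm by 85 mm) begins 54 mm behind the grasp point. The pads swing forward as they close: fully open they stand 13 mm farther back than shut.
Start: joints at [1.192, 0.351, 1.652, -0, 1.139, -0.085], TCP at [0.159, 0.526, 0.253] pointing down, gripper open.
Joint ranges: [-2.75, 2.75], [-0.79, 2.1], [0.01, 2.65], [-1.57, 4.71], [0.07, 3.14], [-2.87, 2.87]. Speed limits (rad/s): [2.22, 2.22, 2.79, 3.14, 3.14, 3.14].

### API

Orientations are given as a unit quaternion [x, y, z, w].
In Python, from cell import r, optics gives the robot as it stands. The module is installed in compiled form; this text tells all that it offers. Calls block until the motion is done:
- r.move_to(position, orientation): joint-space move of the TCP to a pose.
- r.move_linear(position, rot=None, vel=0.15): straight line of the TCP; rot=None keeps the orientation; vel is the mean speed in m/s.
- r.set_joints(angles): joint-space move.
- r.set_gripper(opening, squeeze=None): opening from 0.0 (shut) to 1.0 (fully open); squeeze is the grip in N (None keeps the last); returns when the fingers have stopped.
- r.sleep(seconds).
- r.inverse_kinematics(position, orientation): joint angles nearest the present ones, or None.
- optics.get_image(name): name is "scene" or "top"; returns a dict with "pixels" (480x640x3 uint8, red, green, blue), "depth" (480x640 float32, m along the optical axis (not along the pixel's ray), 0 where there is no reading), "fx", "fy", "cx", "cy" (pixels), "camera_from_world" (4x4, takes a point from world to camera coordinates). Camera axes: x right, y down, z forward; pixel columns grow to the right and rows downward; lengths in m; the calibration is good to about 2 mm. A picture is of the moment at which its call begins.
A pose or a line that the arm cannot do raises r.PlanningError and nothing moves.
- r.hand_in(): hands the job in; it is judged then, once.
Readings, each from a call of its own:
- r.current_t(): time.
- r.current_q(): joint angles.
- r.current_qvel(): joint speeds.
- r.current_effort(): joint torques, N m.
- r.current_tool_pos(): TCP position.
- r.current_ee_rot(): TCP orientation.
- r.current_contact_force(): force on the tool from outside, world axes, zero at the start.
- r.current_torque(): the same for the moment, N m.
- r.current_opening(): opening from 0.0 (shut) to 1.0 (fully open).
- r.current_finger_force(): force on a finger pad.
Only numpy, scipy, OpenCV 4.12 (cv2) and the standard library are available. Lean on these libraries where they do the work, as an engineer would, in place of code of your own. Each camera call takes 0.05 s, during which the arm holds its last target. There are 200 camera calls.

### The job

Turn the black knob of the green thickness gauge until its blue pointer stands squarely on the red zero mark, and let go of it; then pick up the aluminium cover plate by its wooden bar and seat it back over the knob, both holes over the gauge's two brass pins and the plate fully down on the posts, without forcing it. Zero first, cover second, and leave the jar, the glue bottle and the sanding block where they are.

Things in the scene. Friction and masses are not known exactly. Their poses are not given: they have to be found in the camera images.
- gauge: Dark green thickness gauge fixed to the bench: housing 130 x 216 x 40 mm (own x, y, z), origin under its centre at bench level. A measuring arm reaches about 222 mm from the origin along own +x, 56 mm high. On the housing's top lies a white dial, 116 mm across, 3 mm thick, with the knob at its centre; two posts stand beside it (see cover_seat).
- zero_knob (a joint): Angle of the knob and the pointer fixed to it: 0 (or any whole number of turns) with the pointer on the zero mark, growing anticlockwise seen from above. Starts 1.7 to 4.6 rad anticlockwise of the mark, turns endlessly both ways without stops, stays where it is left (friction about 0.1 N m).
- knob_grip (a point): On the knob's upright axis at the height to grip. The knob is a black ribbed cylinder, 40 mm in diameter and 32 mm tall; this point is 69 mm above the bench, 14 mm below the knob's top and 18 mm above the knob's underside. Its x axis points away from the pointer's tip.
- pointer_tip (a point): Tip of the blue pointer (5 mm wide), 48 mm from the knob's axis, 4 mm above the dial.
- zero_mark (a point): Middle of the red zero mark on the dial (16 x 8 mm, its length along the radius), 48 mm from the knob's axis on the gauge's own -x side, at the pointer's height.
- cover_seat (a point): Where the cover's origin must come: midway between the post shoulders, at their height, 88 mm above the bench; axes as the gauge's. The posts, 16 mm steel, stand at own y = +88 and -88 mm with flat shoulders 48 mm above the housing; from each a brass pin, 7 mm in diameter, rises 14 mm, its last 5 mm tapered to 3 mm.
- cover: Loose aluminium cover plate, 110 x 206 x 5 mm (own x, y, z), about 0.2 kg, flat on the bench; origin at the centre of its underside. Two through holes 10.5 mm in diameter at own y = +88 and -88 mm; either way round fits. A dark wooden grip bar stands on its centre: 16 mm thick along own x, 70 mm long along own y, top 41 mm above the underside.
- cover_grip (a point): Grip point in the cover's wooden bar, 31 mm above the plate's underside, 10 mm below the bar's top.
- screw_jar: Bystander: amber jar, 60 mm across, 85 mm tall; origin under its centre.
- glue_bottle: Bystander: white glue bottle, 56 mm across, 150 mm tall; origin under its centre.
- sanding_block: Bystander: cork block, 80 x 40 x 30 mm (own x, y, z); origin under its centre.
Things that resemble listed ones, but are neither listed nor needed, are in the scene too. Several things look just like the cover: the one meant starts farthest to the robot's left.

How it is judged:
On the way:
1. with the cover still off, the pointer stands on the zero mark (tip within 4.5 mm of it), at rest, and the knob is let go (horizontal distance between pointer_tip and zero_mark below 0.0045 m and velocity of joint zero_knob between -0.05 and 0.05 rad/s and contact force between gauge and the fingers below 0.1 N and horizontal distance between cover and cover_seat above 0.12 m), for 0.2 s.
At the end, for the whole second after the job is handed in: The pointer's tip is still within 5 mm of the zero mark; the cover lies at rest on both post shoulders with both pins through its holes: origin within 4 mm of the seat sideways and no more than 2 mm above it, level within 0.03 rad, in line with the gauge within 0.05 rad, and nothing is held (horizontal distance between pointer_tip and zero_mark below 0.005 m and horizontal distance between cover and cover_seat below 0.004 m and z of cover in the frame of cover_seat between -0.003 and 0.002 m and angle between the y axis of cover and the y axis of cover_seat, either way round below 0.05 rad and angle between cover's own z axis and vertical below 0.03 rad and linear speed of cover below 0.01 m/s); the robot touches nothing.
It fails at once if the jar, the glue bottle or the sanding block is shifted by more than 20 mm (distance of any of screw_jar, glue_bottle, sanding_block from where it was at the start of the episode above 0.02 m).
It fails at once if the cover is forced or dropped onto the gauge (more than 60 N between them) (contact force between cover and gauge above 60 N).
It also fails if it takes over 67 s, if anything falls off the work surface, if the arm or the gripper's body presses on something with over 40 N, if the wrist force passes 120 N, or if a joint passes its speed limit or range.

## Working session

There is one attempt and no reset: what is moved stays moved. The work goes in short steps, each a Python script; the robot and the scene stay as the last script left them, time stands still between calls to the robot, and variables do not carry over. Pictures are saved under pics/ and viewed, at most 10 in all, crops included, and the job is handed in when it is done.

```bash
mkdir -p pics
python3 - <<'E'
from cell import r, optics
import cv2, numpy as np
print(r.finger_overhang, r.current_t(), r.current_ee_rot(), r.current_opening())
for n in ("scene","top"):
    d=optics.get_image(n); np.savez(f"pics/{n}0.npz",**d)
    cv2.imwrite(f"pics/{n}0.png",d["pixels"][...,::-1]); print(n,d["fx"],d["cx"],d["cy"]); print(np.round(d["camera_from_world"],3))
E
```

```text
0.022 0.0 [ 1.46372811e-01  9.89229307e-01 -5.96749739e-04 -1.46194367e-04] 1.0002291874549625
scene 474.1465551697208 321.50352114888926 238.03059952862216
[[ 0.018  1.    -0.024  0.024]
 [ 0.534 -0.03  -0.845 -0.155]
 [-0.845  0.002 -0.534  1.684]
 [ 0.     0.     0.     1.   ]]
top 532.0340789438068 312.0855604546156 241.77219734547828
[[ 0.006 -1.    -0.009 -0.016]
 [-0.995 -0.005 -0.1    0.398]
 [ 0.1    0.01  -0.995  1.217]
 [ 0.     0.     0.     1.   ]]
```

View pics/top0.png

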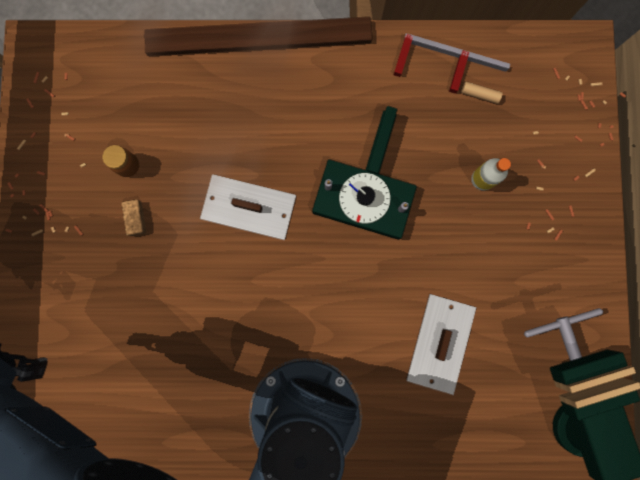

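View pics/scene0.png

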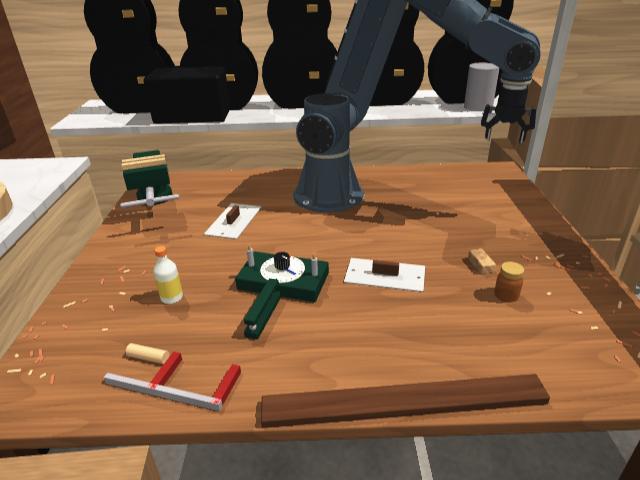

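The top view shows the gauge at about (365,197), with its red mark at (359,218), its blue pointer towards (352,186), and its posts at (328,184) and (403,207). The cover is the left plate at (248,207). The other plate at (441,344) is a decoy, and the scene view confirms there are only two plates.

```bash
cat > h.py <<'E'
import numpy as np, cv2
def ray(d,px,z):
    """pixels (N,2) -> world points on the plane at height z"""
    px=np.atleast_2d(np.asarray(px,float)); T=d["camera_from_world"]; R,t=T[:3,:3],T[:3,3]
    v=np.c_[(px[:,0]-d["cx"])/d["fx"],(px[:,1]-d["cy"])/d["fy"],np.ones(len(px))]@R
    c=-R.T@t
    return c+v*((z-c[2])/v[:,2])[:,None]
def proj(d,p):
    q=np.atleast_2d(p)@d["camera_from_world"][:3,:3].T+d["camera_from_world"][:3,3]
    return np.c_[q[:,0]/q[:,2]*d["fx"]+d["cx"],q[:,1]/q[:,2]*d["fy"]+d["cy"]]
def hsv(d): return cv2.cvtColor(np.ascontiguousarray(d["pixels"]),cv2.COLOR_RGB2HSV).astype(int)
def blob(m,roi):
    """largest blob's filled contour within roi x0,y0,x1,y1"""
    k=np.zeros(m.shape,np.uint8); x0,y0,x1,y1=roi; k[y0:y1,x0:x1]=m[y0:y1,x0:x1]
    c=max(cv2.findContours(k,cv2.RETR_EXTERNAL,cv2.CHAIN_APPROX_NONE)[0],key=cv2.contourArea)
    return c[:,0,:]
def rect(P):
    """centre, size, angle of the long side of world xy points"""
    (c,s,a)=cv2.minAreaRect((P[:,:2]*1000).astype(np.float32))
    if s[0]<s[1]: s=s[::-1]; a+=90
    return np.array(c)/1000,np.array(s)/1000,np.deg2rad(a)
def pix(m,roi):
    x0,y0,x1,y1=roi; y,x=np.nonzero(m[y0:y1,x0:x1]); return np.c_[x+x0,y+y0]
E
python3 - <<'E'
from h import *
d=dict(np.load("pics/top0.npz")); s=dict(np.load("pics/scene0.npz"))
for n,D,rp,rd,rg in(("top",d,(190,165,305,250),(335,168,395,228),(300,145,430,250)),("scene",s,(335,250,435,300),(255,250,308,286),None)):
    H=hsv(D); w=(H[...,1]<60)&(H[...,2]>120)
    c,S,a=rect(ray(D,blob(w,rp),.005)); print(n,"plate",c,S,a, "depth-based z")
    b=blob((H[...,1]<70)&(H[...,2]>170),rd); P=ray(D,b,.043)
    e=cv2.fitEllipse((cv2.convexHull((P[:,:2]*1000).astype(np.float32)))); print("dial",e)
    red=pix(((H[...,0]<8)|(H[...,0]>172))&(H[...,1]>140)&(H[...,2]>120),rd)
    blu=pix((H[...,0]>105)&(H[...,0]<130)&(H[...,1]>110)&(H[...,2]>70),rd)
    print("red",len(red),ray(D,red,.043).mean(0) if len(red) else 0); 
    if len(blu):
        B=ray(D,blu,.047); c0=np.array(e[0])/1000; rr=np.hypot(*(B[:,:2]-c0).T); print("blue",len(blu),B.mean(0),"far",rr.max(),B[rr.argmax()])
im=cv2.resize(d["pixels"][150:250,190:430,::-1],None,fx=3.3,fy=3.3,interpolation=cv2.INTER_CUBIC); cv2.imwrite("pics/crop.png",im)
E
```

```text
top plate [0.48322549 0.13976273] [0.20742928 0.11141138] 1.329751352844898 depth-based z
dial ((498.8145446777344, -133.54624938964844), (113.11685180664062, 113.8991928100586), 70.35755920410156)
red 14 [ 0.45014984 -0.11880136  0.043     ]
blue 18 [ 0.52119026 -0.10800196  0.047     ] far 0.04685954381326425 [ 0.5294394  -0.09807887  0.047     ]
scene plate [0.48473151 0.13691768] [0.20589565 0.11551792] 1.3307592261594388 depth-based z
dial ((498.6727294921875, -134.9805145263672), (114.94195556640625, 118.40731811523438), 90.60530090332031)
red 1 [ 0.44372611 -0.11641478  0.043     ]
blue 14 [ 0.51856296 -0.11241909  0.047     ] far 0.0450041285650581 [ 0.52721218 -0.10018294  0.047     ]
```

View pics/crop.png

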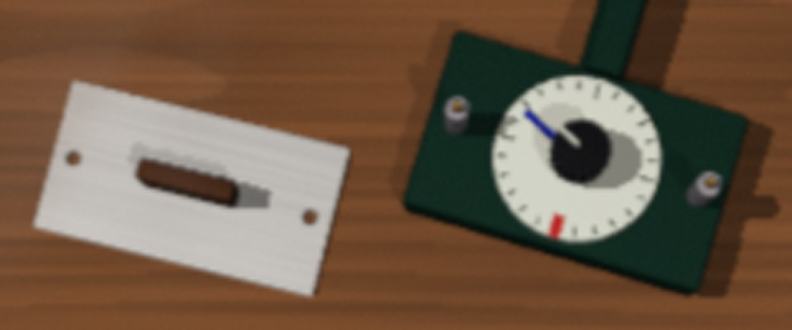

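The crop shows the pointer up-left, the red mark at the bottom of the dial, and the brass pin tips at about (328.5,181.2) and (405.5,204.5) in the full picture. The cover's two holes are clear.

```bash
cat >> h.py <<'E'
from scipy.spatial.transform import Rotation as Ro
def down(phi):
    """tool down, closing line (tool y) at world angle phi"""
    y=np.array([np.cos(phi),np.sin(phi),0]); z=np.array([0,0,-1.]); return Ro.from_matrix(np.c_[np.cross(y,z),y,z]).as_quat()
E
python3 - <<'E'
from h import *
from cell import r
d=dict(np.load("pics/top0.npz")); H=hsv(d)
c0=np.array([.4988,-.1342])
A=[]
for x,y in((328,183),(404,206)):
    roi=(x-9,y-10,x+10,y+11); V=H[...,2]; sub=d["pixels"].astype(int)
    w=(sub[...,0]>sub[...,1]+5)&(sub[...,0]>60); g=(sub[...,0]>70)
    p=pix(g,roi); print(len(p),p.mean(0),p.min(0),p.max(0)); q=pix(w,roi); print(" brass",len(q),q.mean(0),ray(d,q.mean(0),.098)); A.append(ray(d,q.mean(0),.098)[0])
A=np.array(A); print("mid",A.mean(0),"sep",np.linalg.norm(A[0]-A[1]),"yaw",np.arctan2(*(A[0]-A[1])[[1,0]])-np.pi/2)
# housing rectangle
m=(H[...,0]>60)&(H[...,0]<100)&(H[...,1]>100)&(H[...,2]<90); m[:162]=0
e=ray(d,blob(cv2.morphologyEx(m.astype(np.uint8),cv2.MORPH_CLOSE,np.ones((5,5))),(300,150,430,250)),.04); print("housing",rect(e))
blu=pix((H[...,0]>105)&(H[...,0]<130)&(H[...,1]>110)&(H[...,2]>70),(335,168,395,228)); B=ray(d,blu,.047)[:,:2]-[.4988,-.1335]
print("pointer",np.arctan2(*B.mean(0)[::-1]))
# holes & bar of the cover
p=d["pixels"].astype(int); 
for x,y in((212,198),(284,215.5)):
    x,y=int(x),int(y); q=pix((p[...,0]<165)&(p[...,0]>p[...,2]+15),(x-5,y-5,x+6,y+6)); print("hole",len(q),q.mean(0),ray(d,q.mean(0),.005))
for phi in np.arange(-3,3.1,.5):
    q=r.inverse_kinematics([*c0,.075],down(phi)); print(round(phi,2),None if q is None else np.round(q,2))
E
```

```text
76 [324.68421053 180.44736842] [319 173] [331 186]
 brass 53 [323.09433962 179.37735849] [[ 0.52879839 -0.03802839  0.098     ]]
52 [403.82692308 205.63461538] [400 202] [407 209]
 brass 59 [409.01694915 209.11864407] [[ 0.46336966 -0.2260578   0.098     ]]
mid [ 0.49608402 -0.13204309  0.098     ] sep 0.19908786269804019 yaw -0.3348658494393937
housing (array([ 0.51072919, -0.13700949]), array([0.21135757, 0.15897752]), np.float64(1.2784339696937799))
pointer 0.850203820872559
hole 17 [211.88235294 197.58823529] [[0.50429642 0.22499402 0.005     ]]
hole 18 [283.94444444 215.72222222] [[0.46152216 0.0532289  0.005     ]]
-3.0 [-0.35  0.55  1.87 -0.    0.72  2.65]
-2.5 [-0.35  0.55  1.87 -0.    0.72  2.15]
-2.0 [-0.35  0.55  1.87 -0.    0.72  1.65]
-1.5 [-0.35  0.55  1.87 -0.    0.72  1.15]
-1.0 [-0.35  0.55  1.87 -0.    0.72  0.65]
-0.5 [-0.35  0.55  1.87 -0.    0.72  0.15]
0.0 [-0.35  0.55  1.87 -0.    0.72 -0.35]
0.5 [-0.35  0.55  1.87 -0.    0.72 -0.85]
1.0 [-0.35  0.55  1.87 -0.    0.72 -1.35]
1.5 [-0.35  0.55  1.87 -0.    0.72 -1.85]
2.0 [-0.35  0.55  1.87 -0.    0.72 -2.35]
2.5 [-0.35  0.55  1.87 -0.    0.72 -2.85]
3.0 None
```

Cover: the holes are 177 mm apart (nominal 176), centred at (0.483,0.139). Gauge: yaw is −0.292, from both the housing and the red mark. The pointer needs about +1.995 rad. I'll turn the knob now.

Run:
```python
from h import *
from cell import r, optics
c=[.4988,-.1342]; a=-.9
r.move_to([*c,.20],down(a)); r.move_linear([*c,.075],vel=.12)
r.set_gripper(0,40); f=r.current_contact_force(); print("grip",r.current_opening(),f,r.current_t())
for k in np.linspace(0,1.995,6)[1:]: r.move_to([*c,.075],down(a+k))
print(r.current_contact_force(),r.current_q()[5],r.current_t())
r.set_gripper(1.0); r.move_linear([*c,.20],vel=.2)
r.move_to([.40,.14,.25],down(.5)); r.sleep(.2)
for n in ("top","scene"):
    d=optics.get_image(n); np.savez(f"pics/{n}1.npz",**d)
    H=hsv(d); roi=(335,168,395,228) if n=="top" else (255,250,308,290)
    P=ray(d,blob((H[...,1]<70)&(H[...,2]>170),roi),.043); e=np.array(cv2.fitEllipse(cv2.convexHull((P[:,:2]*1000).astype(np.float32)))[0])/1000
    blu=pix((H[...,0]>105)&(H[...,0]<130)&(H[...,1]>90)&(H[...,2]>60),roi)
    print(n,e,len(blu)); 
    if len(blu): B=ray(d,blu,.047)[:,:2]-e; print("ptr",np.arctan2(*B.mean(0)[::-1]),np.hypot(*B.T).max())
print(r.current_t())
d=np.load("pics/top1.npz")["pixels"]; s=np.load("pics/scene1.npz")["pixels"]
f=lambda a:cv2.resize(a,(600,400),interpolation=cv2.INTER_CUBIC)[...,::-1]
cv2.imwrite("pics/c1.png",cv2.resize(d[158:242,310:422,::-1],(784,588),interpolation=cv2.INTER_CUBIC))
```

```text
grip 0.45753499563765354 [-5.18444674  6.79973082  9.99318152] 4.4083
[-20.47437342   1.31548901  23.74544707] -1.4484296724771797 6.7417
top [ 0.49899301 -0.13353879] 23
ptr 2.8586743709091285 0.04547885658336234
scene [ 0.49867273 -0.13498051] 0
9.475
```

View pics/c1.png

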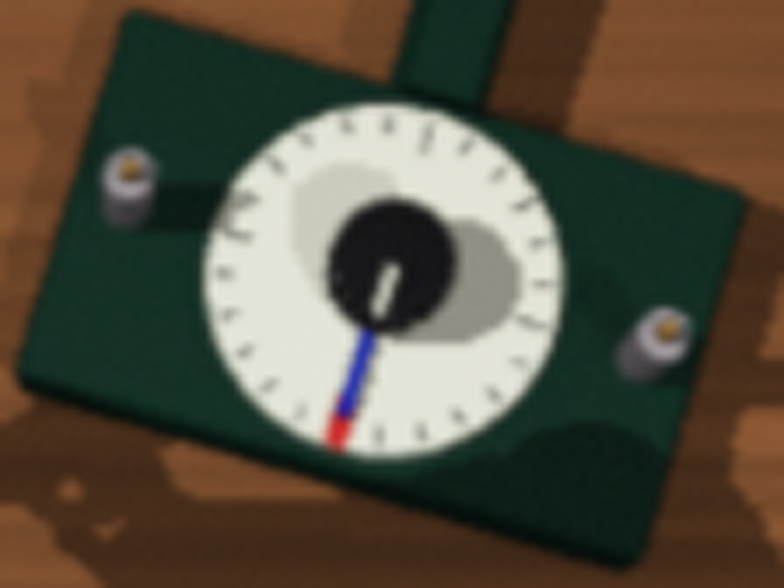

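The crop shows the blue pointer running straight into the red mark, 0.01 rad off, so the zero is done. Pins are at crop (130,168) and (668,327). Next I'll grasp the cover and hover it over the seat.

Run:
```python
from h import *
from cell import r, optics
d=dict(np.load("pics/top1.npz"))
f=lambda x,y:((x+.5)/7-.5+310,(y+.5)/7-.5+158)
for n,l,rr,z in(("pins",(130,168),(668,327),.101),("shoulder",(131,175),(666,333),.088)):
    A=ray(d,[f(*l),f(*rr)],z); v=A[0]-A[1]; print(n,A.mean(0),np.linalg.norm(v),np.arctan2(v[1],v[0])-np.pi/2)
seat=np.array([.4988,-.1338]); cov=np.array([.4832,.1388]); a=-.244
r.move_to([*cov,.16],down(a)); r.move_linear([*cov,.034],vel=.12)
r.set_gripper(0,60); print("open",r.current_opening(),r.current_contact_force())
r.move_linear([*cov,.17],vel=.12)
print("lift",r.current_opening(),r.current_contact_force(),r.current_q())
r.move_linear([*seat,.17],rot=down(-.292),vel=.12); r.move_linear([*seat,.152],vel=.05); r.sleep(.3)
for n in ("top","scene"):
    D=optics.get_image(n); np.savez(f"pics/{n}2.npz",**D)
t=np.load("pics/top2.npz")["pixels"]; s=np.load("pics/scene2.npz")["pixels"]
cv2.imwrite("pics/c2.png",np.vstack([cv2.resize(t[150:255,290:440,::-1],(420,294),interpolation=cv2.INTER_CUBIC),cv2.resize(s[210:315,215:365,::-1],(420,294),interpolation=cv2.INTER_CUBIC)]))
print(r.current_tool_pos(),r.current_contact_force(),r.current_t())
```

```text
pins [ 0.49839588 -0.13300486  0.101     ] 0.1750494099670547 -0.2883094420464889
shoulder [ 0.49883292 -0.13405337  0.088     ] 0.17599940349700788 -0.28804582639362786
open 0.17757989861801643 [-1.64528951 -0.25085168  4.40387723]
lift 0.17620854275754166 [ 0.13801529  0.24854797 -2.84242998] [ 1.87046612e-01  3.75842851e-01  1.85245295e+00 -4.58299891e-05
  9.14600223e-01  4.31100391e-01]
[ 0.49884322 -0.13382105  0.15210989] [-0.27616139  0.5941744  -2.06194391] 16.6417
```

View pics/c2.png

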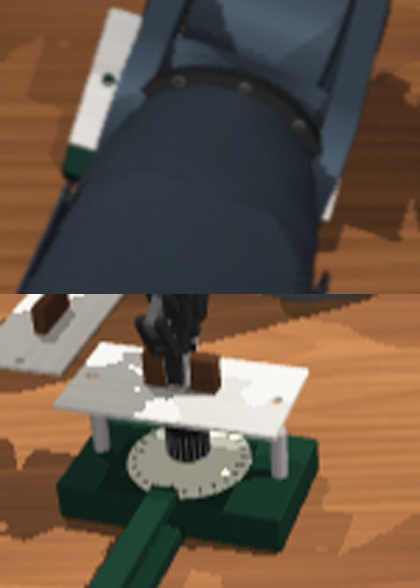

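The cover hovers level and aligned over the posts. Top shows the left hole at about (328.5,178.1), and scene shows both holes at about (248,239) and (314,248). Next I'll measure holes against pins within each camera, so calibration bias cancels.

Run:
```python
from h import *
def hole(D,x,y,r=4,out=6):
    g=cv2.cvtColor(np.ascontiguousarray(D["pixels"]),cv2.COLOR_RGB2GRAY).astype(float)
    x,y=int(round(x)),int(round(y)); p=g[y-r:y+r+1,x-r:x+r+1]; w=np.clip(np.median(p)-12-p,0,None)
    Y,X=np.mgrid[y-r:y+r+1,x-r:x+r+1]; return np.array([(w*X).sum(),(w*Y).sum()])/w.sum(), (w>0).sum()
t=dict(np.load("pics/top2.npz")); s=dict(np.load("pics/scene2.npz"))
ax=np.array([np.sin(.29),np.cos(.29)])
h,n=hole(t,328.5,178.1); P=ray(t,h,.123)[0]; print("top L",h,n,P,"-> centre",P[:2]-.088*ax)
hs=[hole(s,*q) for q in((247.9,238.9),(313.9,247.9))]; print(hs)
A=np.array([ray(s,q[0],.123)[0] for q in hs]); v=A[1]-A[0]; print("scene",A,A.mean(0),np.linalg.norm(v),np.arctan2(v[1],v[0])-np.pi/2)
for D,q in((t,h),(s,hs[0][0]),(s,hs[1][0])): print("depth pt z check", D["depth"][int(q[1])+3,int(q[0])])
S0=dict(np.load("pics/scene0.npz"))
f=lambda D,x0,x1,y0,y1:cv2.resize(D["pixels"][y0:y1,x0:x1,::-1],None,fx=8,fy=8,interpolation=cv2.INTER_CUBIC)
cv2.imwrite("pics/c3.png",np.vstack([f(S0,235,330,240,280),f(s,235,330,225,255)]))
T=t["camera_from_world"]
for D in(t,s): print(proj(D,[.4988+.088*ax[0],-.1338+.088*ax[1],.123]),proj(D,[.4988-.088*ax[0],-.1338-.088*ax[1],.123]))
```

```text
top L [329.14143095 178.40599002] 36 [ 0.52547465 -0.05077858  0.123     ] -> centre [ 0.50031085 -0.13510404]
[(array([245.6031746 , 236.98412698]), np.int64(10)), (array([314.83578431, 248.54656863]), np.int64(14))]
scene [[ 0.46794798 -0.22521349  0.123     ]
 [ 0.5314164  -0.04706081  0.123     ]] [ 0.49968219 -0.13613715  0.123     ] 0.18912064518728244 -0.34223947490613593
depth pt z check 1.1421547
depth pt z check 1.2188364
depth pt z check 1.1615298
[[328.53406549 179.09353002]] [[407.25562658 202.48639801]]
[[313.84447058 246.91296393]] [[248.10341487 238.08165382]]
```

View pics/c3.png

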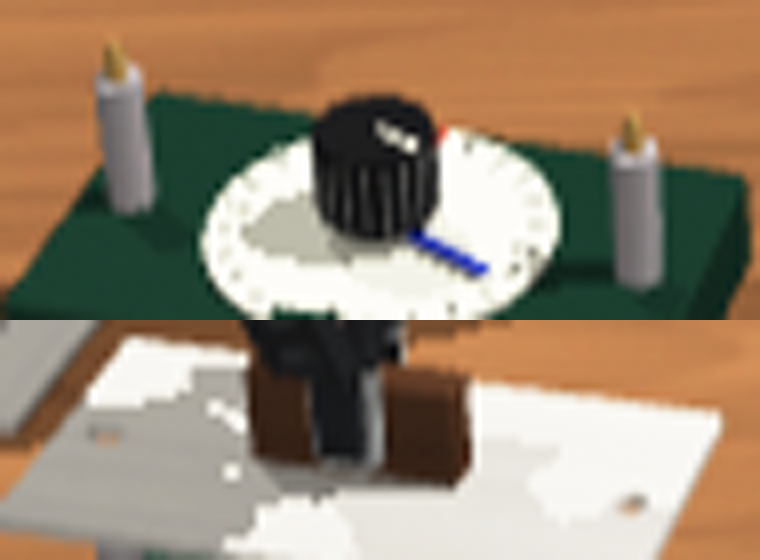

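The crop pair gives scene pin bases at (118,80) and (633,147), and hole centres at (106,434) and (632,503).

Run:
```python
from h import *
t=dict(np.load("pics/top2.npz")); s=dict(np.load("pics/scene2.npz"))
g=lambda x,y,y0:((x+.5)/8-.5+235,(y+.5)/8-.5+y0)
def show(n,a,b,z):
    A=ray(s,[a,b],z); v=A[1]-A[0]; print(n,A[:,:2].round(4).tolist(),"mid",A.mean(0)[:2].round(4),"sep",np.linalg.norm(v),"yaw",np.arctan2(v[1],v[0])-np.pi/2)
show("pins",g(118,80,240),g(633,147,240),.088)
show("piny tip",g(111,40,240),g(632,115,240),.102)
show("holes",g(106,114,225),g(632,183,225),.123)
G=cv2.cvtColor(t["pixels"],cv2.COLOR_RGB2GRAY); print(G[172:186,320:338])
G=t["depth"]; 
def dz(D,u,v):
    z=D["depth"][v,u]; T=D["camera_from_world"]; p=np.array([(u-D["cx"])/D["fx"]*z,(v-D["cy"])/D["fy"]*z,z]); return T[:3,:3].T@(p-T[:3,3])
for u,v in((250,245),(300,252),(318,243),(240,240)): print(dz(s,u,v))
print(dz(t,325,175),dz(t,322,185))
```

```text
pins [[0.4743, -0.2186], [0.5213, -0.051]] mid [ 0.4978 -0.1348] sep 0.17411820972772044 yaw -0.2736910362563161
piny tip [[0.4718, -0.2197], [0.524, -0.0509]] mid [ 0.4979 -0.1353] sep 0.1767127956863612 yaw -0.2996187291199315
holes [[0.4771, -0.2185], [0.5263, -0.0502]] mid [ 0.5017 -0.1343] sep 0.1753291017605374 yaw -0.28422766367514174
[[ 84  85  97 144 181 190 191 191 193 194 194 194 193 189 155  93  79  77]
 [ 84  86 104 152 187 190 188 190 188 190 191 192 191 180 142  89  79  79]
 [ 84  88 122 170 190 192 191 190 189 188 188 188 185 162 115  86  80  80]
 [ 82  90 138 183 192 193 190 181 173 176 184 187 175 137  94  83  82  81]
 [ 83 105 163 203 207 198 174 134 110 123 158 183 164 114  90  84  84  83]
 [ 88 132 190 213 214 203 160  88  54  64 109 165 167 110  91  85  85  84]
 [ 94 156 207 217 215 200 147  67  48  50  80 137 148 104  89  87  88  86]
 [108 171 213 217 217 202 154 103  99  94 100 118 116 100  89  89  90  89]
 [135 192 215 217 217 211 191 155 130 135 160 148 103  95  90  91  90  89]
 [158 211 219 218 218 216 211 202 192 193 192 157 104  92  91  90  91  92]
 [172 215 220 220 220 219 218 217 215 209 185 130 102  92  91  91  91  90]
 [188 216 218 219 219 220 220 219 218 203 156 102  91  90  89  87  83  82]
 [195 215 216 217 218 218 218 218 216 200 149  97  84  80  80  79  77  78]
 [206 214 216 216 216 216 216 216 213 184 122  85  76  74  75  73  75  76]]
[ 0.50041706 -0.21073679  0.1190053 ]
[ 0.54115366 -0.08356494  0.12060537]
[ 0.50333241 -0.03899054  0.12083605]
[ 0.28062546 -0.27820805 -0.00389924]
[ 0.53156573 -0.04175176  0.12888211] [ 0.51138336 -0.03546919  0.12111263]
```

Both cameras put the cover about 2.5 mm too far in +x, and the −x reaction during the knob turn agrees. I'll shift it by (−2.5,−0.5) mm and lower it in small steps with a force guard.

```bash
cat > low.py <<'E'
from h import *
from cell import r
def lower(p,z0,z1,step=.0015,fmax=12):
    p=np.array(p,float); r.move_linear([*p,z0],vel=.04); r.sleep(.2); b=np.array(r.current_contact_force())
    for z in np.arange(z0-step,z1-1e-6,-step):
        r.move_linear([*p,z],vel=.03); r.sleep(.08); f=np.array(r.current_contact_force())-b
        print(round(z,4),f.round(1),p.round(4),round(r.current_t(),1))
        if f[2]>fmax: print("STOP"); return p,z,False
        if np.hypot(*f[:2])>1.5: p+=np.clip(f[:2]*1e-4,-6e-4,6e-4)
    return p,z,True
E
python3 - <<'E'
from low import *
print(lower([.4963,-.1343],.140,.122))
E
```

```text
0.1385 [-0.8 -0.2  0.5] [ 0.4963 -0.1343] 17.6
0.137 [-0.2 -1.6  0.7] [ 0.4963 -0.1343] 18.0
0.1355 [-0.3 -0.  -0.3] [ 0.4963 -0.1345] 18.3
0.134 [-0.5 -0.2  1. ] [ 0.4963 -0.1345] 18.6
0.1325 [-0.  -1.1  0.2] [ 0.4963 -0.1345] 19.0
0.131 [-0.7 -1.1  0.2] [ 0.4963 -0.1345] 19.3
0.1295 [-0.4 -1.6  1.7] [ 0.4963 -0.1345] 19.6
0.128 [-0.6 -1.6  0.5] [ 0.4962 -0.1346] 20.0
0.1265 [-1.  -0.5  0.4] [ 0.4962 -0.1348] 20.3
0.125 [0.3 0.1 0.2] [ 0.4962 -0.1348] 20.6
0.1235 [-0.9  0.2  0.3] [ 0.4962 -0.1348] 21.0
0.122 [-1.6 -1.3  5.1] [ 0.4962 -0.1348] 21.3
(array([ 0.49601432, -0.13490407]), np.float64(0.122), True)
```

The pins entered without resistance and the plate touches exactly at seat height. Release, retreat and check.

Run:
```python
from h import *
from cell import r, optics
r.set_gripper(.5); p=r.current_tool_pos(); r.move_linear([p[0],p[1],.22],vel=.1)
r.move_to([.30,.25,.30],down(.5)); r.sleep(.3)
t=optics.get_image("top"); s=optics.get_image("scene")
H=hsv(t); w=(H[...,1]<60)&(H[...,2]>120); print("plate",rect(ray(t,blob(w,(300,140,435,255)),.093)))
cv2.imwrite("pics/c4.png",np.vstack([cv2.resize(t["pixels"][150:240,300:430,::-1],(433,300),interpolation=cv2.INTER_CUBIC),cv2.resize(s["pixels"][225:315,225:355,::-1],(433,300),interpolation=cv2.INTER_CUBIC)]))
print(r.current_t(),r.current_contact_force())
```

```text
plate (array([ 0.49375595, -0.13327646]), array([0.20738486, 0.1207099 ]), np.float64(1.278555276681433))
24.8333 [-0.99341101  0.2420584   0.39209004]
```

View pics/c4.png

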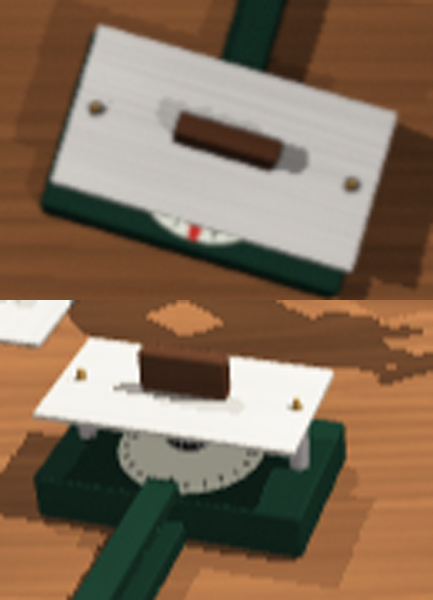

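Both brass pins stick up through the holes, at crop (96,107) and (352,184). The plate lies level on the posts with yaw 1.2786, matching the housing's 1.2784, and the robot is clear. The red mark at (194,232) is still visible.

```bash
python3 -c "
from cell import r
print(r.hand_in())"
```

```text
the job is handed in; nothing more can be done
None
```

I zeroed the pointer to within about 0.5 mm of the red mark, then seated the cover over both pins with only about 5 N of contact force, and handed the job in at about 25 s; no verdict was returned.

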